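# Slide the colour-check mask to the flagged stop

## Task

On the colour-check board, set the viewing mask for the next reading: with a fingertip, press down the rubber pad in the middle of the mask's carriage to free its brake and, keeping it pressed, push the carriage along the rail until it touches the stop that bears the flat round disc. Then let the pad come up again so that the brake holds it there. Never force the carriage along with its brake on, do not run it against the other, plain stop, and leave everything else where it stands; nothing is to be picked up.

Things in the scene. Friction and masses are not known exactly. Their poses are not given: they have to be found in the camera images.
- board: Fixed colour-check board, a grey slab 300 x 480 x 8 mm with an aluminium rail along its y axis (rail 460 long, 30 wide, top 28 above the bench, centred on x = 0). Origin: on the bench, below the rail's middle; x points to the board's far side (slab from x = -110 to +190), y along the rail, z up. It may be turned up to about 17 degrees.
- carriage (a joint): Position along the rail, in m, of the sliding carriage; grows towards the board's +y, 0 at the rail's middle. Brake on (pad up), it is held with 20 to 32 N; with the pad down it slides with about 1 N until its end cheek meets the end face of a stop. It stays where it is left.
- mask_window (a point): Middle of the window (52 x 52 mm) in the black viewing mask, a flat frame 38 mm above the bench carried by the carriage on its far side, 64 mm from the rail's centre line. Axes as the board's. The carriage is aluminium, 96 long along the rail, 44 wide; its ends are upright cheeks 14 thick and 44 wide, tops 66 mm above the bench.
- pad_top (a point): Middle of the top face of the black rubber brake pad (40 x 62 mm, long side along the rail) in the carriage's middle, 56 mm above the bench when up, 10 below the cheek tops. It lies between the two cheeks, which are 68 mm apart; that trough is open at both sides. Moves with carriage and pad. Axes as the board's.
- pad (a joint): How far the pad is pressed down, in m: 0 up (brake on), 0.007 fully down at its hard stop. A spring resists with about 8 N at first and 10 N fully down; the brake eases over the first 2 to 3 mm and is free beyond, and bites again when the pad comes up.
- flag_stop: The marked stop: steel block clamped on the rail near one end (either end), 24 long along the rail, 48 wide, top 50 above the bench, with a flat round steel disc (40 diameter, level, top 54 above the bench) on a short arm at its near side, disc centre at x = -54. Origin on the rail's centre line at bench height, mid-block; axes as the board's. With the carriage touching it, the pad's middle is 60 mm from this origin.
- plain_stop: The other stop: the same steel block without a disc (top 50 above the bench), clamped near the other end of the rail. Origin and axes likewise.
- tape: Bystander, to be left alone: roll of masking tape lying flat, 68 across, 24 high, hole 52 (near middle part of the board), sizes in mm. Origin: the centre of its underside.
- driver: Bystander, to be left alone: screwdriver 150 long lying on the board (near left part of the board), sizes in mm. Origin: under it, on the board.
- cup: Bystander, to be left alone: empty white mixing cup, 60 across, 65 high (far right part of the board), sizes in mm. Origin: the centre of its underside.
- tint: Bystander, to be left alone: small grey tint bottle, 36 across, 80 high (far left part of the board), sizes in mm. Origin: the centre of its underside.
- jar: Bystander, to be left alone: small glass jar with a white lid, 48 across, 50 high (far middle part of the board), sizes in mm. Origin: the centre of its underside.
- tin: Bystander, to be left alone: closed steel paint tin, 100 across, 120 high, on the bench at the robot's right, sizes in mm. Origin: the centre of its underside.
- thinner: Bystander, to be left alone: white bottle with red cap, 66 across, 150 high, on the bench at the robot's left, sizes in mm. Origin: the centre of its underside.

How it is judged (in metres and radians):
On the way, in this order (a step that is already met when the one before it is completed fails the run):
1. the pad is pressed down at least 2 mm while the carriage is still away from the marked stop (value of joint pad above 0.002 m and horizontal distance between pad_top and flag_stop above 0.066 m), for 0.1 s.
2. the carriage has come up against the marked stop (within 3 mm) with the pad still pressed (horizontal distance between pad_top and flag_stop below 0.063 m and value of joint pad above 0.001 m), for 0.1 s.
At the end, for the whole second after the job is handed in: The carriage rests within 3 mm of the stop with the disc, the pad is up (pressed less than 0.8 mm) so that the brake holds, and the carriage is still (horizontal distance between pad_top and flag_stop below 0.063 m and value of joint pad below 0.0008 m and velocity of joint carriage between -0.003 and 0.003 m/s); the robot touches nothing.
It fails at once if the carriage is forced along (faster than 10 mm/s) with its pad up and its brake on (value of joint pad below 0.0005 m and (velocity of joint carriage above 0.01 m/s or velocity of joint carriage below -0.01 m/s)).
It fails at once if the carriage is run against the plain stop (within 3 mm) (horizontal distance between pad_top and plain_stop below 0.063 m).
It fails at once if a bystander is shifted by more than 20 mm, picked up or knocked over (distance of any of tape, driver, cup, tint, jar, tin, thinner from where it was at the start of the episode above 0.02 m).
It also fails if it takes over 35 s, if anything falls off the work surface, if the arm or the gripper's body presses on something with over 40 N, if the wrist force passes 120 N, or if a joint passes its speed limit or range.

## Robot

A 6-joint arm with a two-finger parallel gripper is mounted at the origin on the work surface. World frame = base frame: x ahead of the robot, y to its left, z up, the work surface at z = 0. Lengths are in mm, angles in rad, forces in N, time in s.
With the tool pointing down it reaches from about 350 to 975 mm from the base axis. Payload 4.9 kg.
Tool frame: the origin (TCP) lies at the very end of the fingers, on their centre line; the grasp point (between the pads) lies bot.grasp_offset behind it (bot.grasp_offset is the distance from the TCP to the grasp point, in mm); z points along the fingers, y is the line along which they close (so a half turn about z gives the same grasp; the last joint's range is limited). The gripper opens to 85 mm and grips with 20 to 120 N. Pads are 22 mm wide; open, the fingers measure 114 mm over their backs; the gripper's body (76 mm by 85 mm) begins 54 mm behind the grasp point. The pads swing forward as they close: fully open they stand 13 mm farther back than shut.
Start: joints at [1.174, 0.053, 1.613, -0, 1.476, -0.119], TCP at [171.39, 601.021, 231.304] pointing down, gripper open.
Joint ranges: [-3.01, 3.01], [-1.01, 2.22], [0.06, 2.58], [-1.02, 4.17], [0.09, 2.62], [-3.14, 3.14]. Speed limits (rad/s): [2.57, 2.57, 3.14, 3.14, 3.14, 3.14].

## Interface

Orientations are given as a 3x3 rotation matrix whose columns are the frame's x, y, z axes.
In Python, from plant import bot, optics gives the robot as it stands.
- The arm moves only by the tool jog_arm, never from a script. Its argument "increments" is one flat list of numbers, 7 for each row, row after row: the shift along the tool's x, y, z in m, then the turn, a rotation vector about the tool's x, y, z in rad, then the gripper's target within -1 to 1 (shut at 1, half-way at 0, fully open at -1). In form: [tx, ty, tz, rx, ry, rz, hand, tx, ty, tz, rx, ry, rz, hand, ...]. A call has 1 to 12 rows; each row shifts and turns the commanded pose from where the row before left it, along the tool's axes as they then stand; what a row does not reach is not made up. A row lasts 1/10 s, in which the tool goes at most 50 mm and 8.59 degrees, less where a joint would pass 70% of its speed; a pose out of reach is approached as far as the arm can. A call is refused whole if a number of a shift passes 0.05 or a number of a turn 0.15, either way. A call with a gripper value outside its range is refused whole. The fingers move at their own pace and stop on an object; "grip_force" is the grip in N (left out, the last holds). Time passes only in rows, so rows that do not move let the fingers close. It gives the time, the measured TCP pose, the force, the opening and the grip force at its end, in the units of the state.
- bot.sense(): the state, without advancing time (a new reading comes with each control period).
- optics.capture(name): name is "side" or "top" or "wrist"; returns a dict with "image" (420x560x3 uint8, blue, green, red), "fov_y" (degrees; the focal length in pixels is half the picture's height over the tangent of half this angle, whatever the lens; pixels are square), "cx", "cy" (the principal point, pixels), "rvec" (rotation vector, rad) and "tvec" (3), from world to camera coordinates, as OpenCV has them. Camera axes: x right, y down, z forward; pixel columns grow to the right and rows downward; lengths in mm; the calibration is good to about 2 mm. A picture is of the moment at which its call begins. There is no depth.
- bot.hand_in(): hands the job in; it is judged then, once.
The state is a dict: "time": time; "joint_positions": joint angles; "qd": joint speeds; "tau": joint torques, N m; "ee_pos": TCP position; "eef_rot": TCP orientation; "wrist_force": force on the tool from outside, world axes, zero at the start; "moment": the same for the moment, N m; "finger_gap": finger opening in mm; "gripper_force": force on a finger pad.
Only numpy, scipy, OpenCV 4.12 (cv2) and the standard library are available. Lean on these libraries where they do the work, as an engineer would, in place of code of your own. Each camera call takes 0.05 s, during which the arm holds its last target. There are 200 camera calls.

## Working session

There is one attempt and no reset: what is moved stays moved. The work goes in short steps, Python scripts to look and compute and a tool call to move; the robot and the scene stay as the last step left them, time stands still between calls to the robot, and variables do not carry over. Pictures are saved under pics/ and viewed, at most 10 in all, crops included, and the job is handed in when it is done.

Besides the shell and the picture viewer there is one more tool, called as name(argument=value, ...) on one line, values as JSON. jog_arm: Moves the arm, as the interface text tells. Its arguments: {"type":"object","properties":{"increments":{"type":"array","items":{"type":"number"}},"grip_force":{"type":"number"}},"required":["increments"]}

```bash
mkdir -p pics; python3 - <<'E'
from plant import bot, optics
import cv2,pickle
for n in("top","side"):
    c=optics.capture(n); cv2.imwrite(f"pics/{n}0.png",c["image"]); pickle.dump(c,open(f"{n}0.pkl","wb"))
s=bot.sense(); print(s["time"],s["ee_pos"],s["eef_rot"],s["finger_gap"],bot.grasp_offset)
E
```

```text
0.1 [171.16156711 600.50448914 230.16189616] [[-9.61662093e-01  2.74236196e-01 -7.25952381e-04]
 [ 2.74237072e-01  9.61660512e-01 -1.75733892e-03]
 [ 2.16193797e-04 -1.88904928e-03 -9.99998192e-01]] 85.74166583944044 18.700000000000003
```

View pics/top0.png

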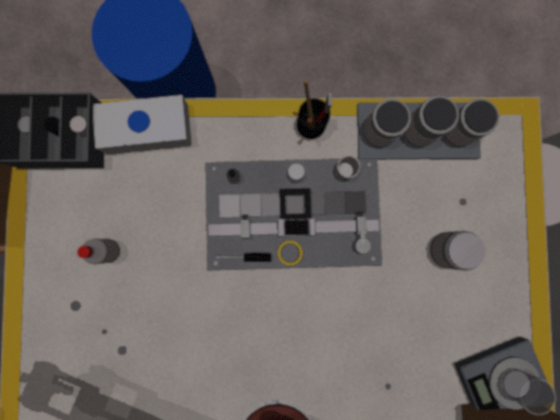

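View pics/side0.png

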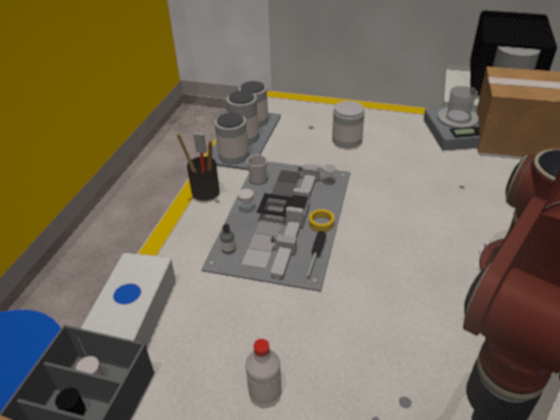

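The top view shows the pad at about (297,227), the disc stop on the right with block (362,227) and disc (363,246), and the plain stop at (245,228). The side view agrees. The carriage therefore has to go right, towards world -y.

```bash
cat > h.py <<'E'
import numpy as np,cv2
def cam(c):
    h,w=c["image"].shape[:2]; f=h/2/np.tan(np.radians(c["fov_y"])/2)
    R=cv2.Rodrigues(np.array(c["rvec"],float))[0]; t=np.array(c["tvec"],float).ravel()
    return f,R,t
def ray(c,p):
    f,R,t=cam(c); d=R.T@np.array([(p[0]-c["cx"])/f,(p[1]-c["cy"])/f,1]); return -R.T@t,d/np.linalg.norm(d)
def onz(c,p,z):
    o,d=ray(c,p); return o+d*(z-o[2])/d[2]
def two(c1,p1,c2,p2):
    a,u=ray(c1,p1); b,v=ray(c2,p2)
    s=np.linalg.lstsq(np.c_[u,-v],b-a,rcond=None)[0]; P,Q=a+s[0]*u,b+s[1]*v
    return (P+Q)/2,np.linalg.norm(P-Q)
E
python3 - <<'E'
import pickle,cv2,numpy as np
from h import *
c=pickle.load(open("top0.pkl","rb")); s=pickle.load(open("side0.pkl","rb"))
for n,p,z in [("railL",(209,229.5),28),("railR",(379,226),28),("pad",(297,227),56),("plain",(245,228),50),("flag",(361.5,227),50),("disc",(363,246),54)]: print(n,onz(c,p,z).round(1))
a=c["image"][150:280,195:395]; b=s["image"][150:300,200:360]
A=cv2.resize(a,None,fx=4,fy=4,interpolation=2);B=cv2.resize(b,None,fx=4,fy=4,interpolation=2)
cv2.imwrite("pics/topc.png",A);cv2.imwrite("pics/sidec.png",B)
E
```

```text
railL [574.4 180.   28. ]
railR [ 582.  -279.4   28. ]
pad [579.2 -56.3  56. ]
plain [577.3  81.1  50. ]
flag [ 578.7 -227.4   50. ]
disc [ 528.6 -229.6   54. ]
```

View pics/topc.png

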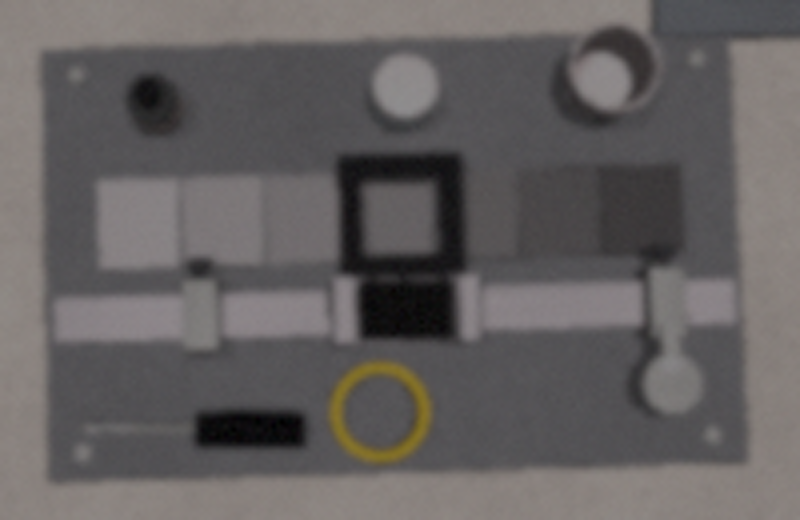

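View pics/sidec.png

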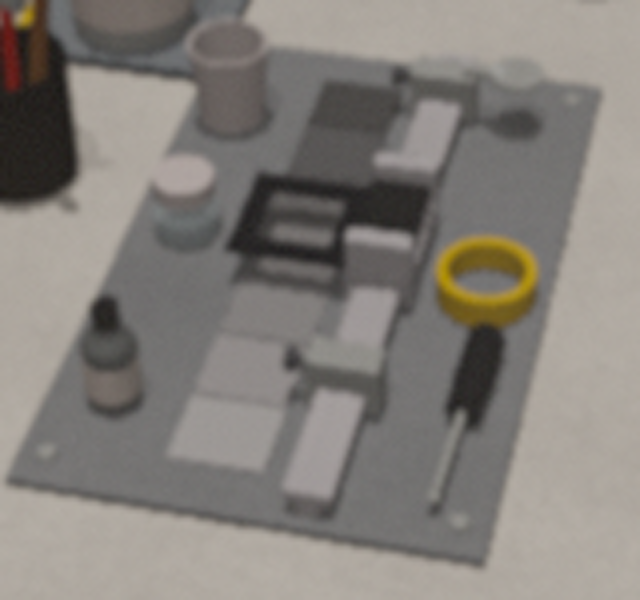

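jog_arm(increments=[0,0,0,0,0,-0.1,1,0,0,0,0,0,-0.1,1,0,0,0,0,0,-0.1,1,-0.023,-0.039,0,0,0,0,1,-0.023,-0.039,0,0,0,0,1,-0.023,-0.039,0,0,0,0,1,-0.023,-0.039,0,0,0,0,1,-0.023,-0.039,0,0,0,0,1,-0.023,-0.039,0,0,0,0,1,-0.023,-0.039,0,0,0,0,1,-0.023,-0.039,0,0,0,0,1,-0.023,-0.039,0,0,0,0,1])

```text
time: 1.3
ee_pos: [386.5, 253.0, 230.9]
eef_rot: [[-1.0, -0.022, -0.0], [-0.022, 1.0, -0.0], [0.0, -0.0, -1.0]]
wrist_force: [0.7, 0.9, 0.3]
finger_gap: 0.1
gripper_force: 0.0
```

```bash
python3 - <<'E'
import pickle
from h import *
from plant import bot
c=pickle.load(open("top0.pkl","rb")); s=pickle.load(open("side0.pkl","rb"))
print(two(c,(296.5,227),s,(298,202)))
print(two(c,(361.2,227),s,(311,169.5)), "disc",two(c,(362.5,245.5),s,(329.5,168)))
d=onz(c,(208.5,229.6),28)-onz(c,(378.5,225.2),28); print("raildir",d/np.linalg.norm(d))
st=bot.sense();print(st["ee_pos"].round(1),st["eef_rot"].round(3),st["finger_gap"],st["time"])
E
```

```text
(array([579.46461678, -55.00030315,  55.17893043]), np.float64(0.4902538175110032))
(array([ 581.09542021, -228.32797814,   39.61099982]), np.float64(4.2006241042150805)) disc (array([ 529.22008202, -228.56085926,   53.57568329]), np.float64(1.328090769260551))
raildir [-0.02167072  0.99976516  0.        ]
[386.5 253.  230.9] [[-1.    -0.022 -0.   ]
 [-0.022  1.    -0.   ]
 [ 0.    -0.    -1.   ]] 0.13295218890849614 1.3
```

jog_arm(increments=[-0.0233,-0.0391,0,0,0,0,1,-0.0233,-0.0391,0,0,0,0,1,-0.0233,-0.0391,0,0,0,0,1,-0.0233,-0.0391,0,0,0,0,1,-0.0233,-0.0391,0,0,0,0,1,-0.0233,-0.0391,0,0,0,0,1,-0.0233,-0.0391,0,0,0,0,1,-0.0233,-0.0391,0,0,0,0,1,0,0,0.04,0,0,0,1,0,0,0.04,0,0,0,1,0,0,0,0,0,0,1])

```text
time: 2.4
ee_pos: [574.7, -53.3, 143.7]
eef_rot: [[-1.0, -0.021, -0.014], [-0.021, 1.0, 0.003], [0.014, 0.003, -1.0]]
wrist_force: [-0.6, 0.9, -1.6]
finger_gap: -0.3
gripper_force: 0.0
```

```bash
python3 - <<'E'
from plant import bot, optics
import pickle,cv2
c=optics.capture("wrist"); cv2.imwrite("pics/w1.png",c["image"]); pickle.dump(c,open("w1.pkl","wb"))
print(bot.sense()["ee_pos"])
from h import *
def px(P):
    f,R,t=cam(c);q=R@np.array(P)+t;return (f*q[:2]/q[2]+[c["cx"],c["cy"]]).round()
print(px([579.4,-55,56]),px(bot.sense()["ee_pos"]))
E
```

```text
[576.76446765 -53.43952043 147.48697108]
[280. 223.] [282. 275.]
```

View pics/w1.png

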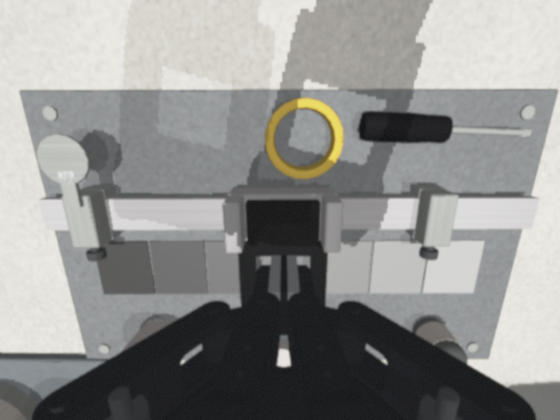

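The wrist view shows the pad centre at about (283,222), against a predicted (280,223). The flag stop is at left (80,220) with its disc at (62,158), so the position is good to about 3 mm and I can descend.

jog_arm(increments=[0,0,0.04,0,0,0,1,0,0,0.03,0,0,0,1,0,0,0.01,0,0,0,1,0,0,0.007,0,0,0,1,0,0,0,0,0,0,1,0,0,0,0,0,0,1])

```text
time: 3.05
ee_pos: [581.0, -54.1, 66.6]
eef_rot: [[-1.0, -0.022, 0.003], [-0.022, 1.0, -0.001], [-0.003, -0.001, -1.0]]
wrist_force: [-0.0, -0.3, -0.2]
finger_gap: -0.1
gripper_force: 0.0
```

jog_arm(increments=[0,0,0.003,0,0,0,1,0,0,0.003,0,0,0,1,0,0,0.003,0,0,0,1,0,0,0.002,0,0,0,1,0,0,0,0,0,0,1,0,0,0,0,0,0,1])

```text
time: 3.65
ee_pos: [579.8, -54.0, 54.4]
eef_rot: [[-1.0, -0.022, 0.0], [-0.022, 1.0, -0.0], [-0.0, -0.0, -1.0]]
wrist_force: [-1.8, 0.7, 5.7]
finger_gap: -0.1
gripper_force: 3.1
```

jog_arm(increments=[0,0,0.002,0,0,0,1,0,0,0.002,0,0,0,1,0,0,0,0,0,0,1,0,0,0,0,0,0,1])

```text
time: 4.05
ee_pos: [579.9, -54.0, 50.8]
eef_rot: [[-1.0, -0.022, 0.0], [-0.022, 1.0, -0.0], [-0.0, -0.0, -1.0]]
wrist_force: [-4.4, 0.5, 8.3]
finger_gap: -0.0
gripper_force: 4.2
```

jog_arm(increments=[0,0,0.001,0,0,0,1,0,0,0,0,0,0,1,0,-0.001,0,0,0,0,1,0,-0.002,0,0,0,0,1,0,-0.003,0,0,0,0,1,0,-0.004,0,0,0,0,1,0,0,0,0,0,0,1])

```text
time: 4.75
ee_pos: [580.1, -64.6, 49.9]
eef_rot: [[-1.0, -0.022, 0.0], [-0.022, 1.0, -0.001], [-0.0, -0.001, -1.0]]
wrist_force: [-3.8, -1.1, 9.4]
finger_gap: -0.2
gripper_force: 4.3
```

```bash
python3 - <<'E'
from plant import bot, optics
import pickle,cv2
c=optics.capture("wrist"); cv2.imwrite("pics/w2.png",c["image"])
s=bot.sense();print(s["ee_pos"],s["wrist_force"])
E
```

```text
[580.13174327 -64.60929477  49.98168712] [-4.30751171 -1.74480993  8.08021253]
```

View pics/w2.png

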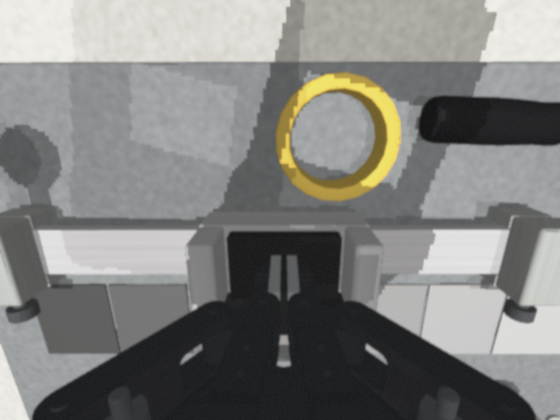

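The fingertip is still centred between the cheeks (both at about x=283), so the carriage is riding along with the pad down. I'll continue.

jog_arm(increments=[0,-0.003,0,0,0,0,1,0,-0.006,0,0,0,0,1,0,-0.007,0,0,0,0,1,0,-0.008,0,0,0,0,1,0,-0.008,0,0,0,0,1,0,-0.008,0,0,0,0,1,0,-0.008,0,0,0,0,1,0,-0.008,0,0,0,0,1,0,-0.008,0,0,0,0,1,0,-0.006,0,0,0,0,1,0,-0.004,0,0,0,0,1,0,-0.002,0,0,0,0,1])

```text
time: 6.0
ee_pos: [581.9, -140.6, 50.0]
eef_rot: [[-1.0, -0.022, 0.001], [-0.022, 1.0, -0.001], [-0.001, -0.001, -1.0]]
wrist_force: [-3.5, 1.2, 8.6]
finger_gap: 0.3
gripper_force: 4.3
```

jog_arm(increments=[0,-0.002,0,0,0,0,1,0,-0.003,0,0,0,0,1,0,-0.003,0,0,0,0,1,0,-0.003,0,0,0,0,1,0,-0.003,0,0,0,0,1,0,-0.002,0,0,0,0,1,0,0,0,0,0,0,1])

```text
time: 6.7
ee_pos: [582.3, -156.7, 50.1]
eef_rot: [[-1.0, -0.022, 0.001], [-0.022, 1.0, -0.001], [-0.001, -0.001, -1.0]]
wrist_force: [-3.6, -0.9, 8.5]
finger_gap: 0.3
gripper_force: 4.3
```

jog_arm(increments=[0,-0.002,0,0,0,0,1,0,-0.002,0,0,0,0,1,0,-0.002,0,0,0,0,1,0,-0.002,0,0,0,0,1,0,-0.002,0,0,0,0,1,0,0,0,0,0,0,1])

```text
time: 7.3
ee_pos: [582.5, -166.6, 50.2]
eef_rot: [[-1.0, -0.022, 0.001], [-0.022, 1.0, -0.001], [-0.001, -0.001, -1.0]]
wrist_force: [-4.4, -0.1, 7.9]
finger_gap: -0.2
gripper_force: 4.3
```

```bash
python3 - <<'E'
from plant import bot, optics
import pickle,cv2
c=optics.capture("wrist"); cv2.imwrite("pics/w3.png",c["image"])
s=bot.sense();print(s["ee_pos"],s["wrist_force"])
E
```

```text
[ 582.50606909 -166.66475289   50.14204468] [-3.24426941 -0.26260676  8.51088308]
```

View pics/w3.png

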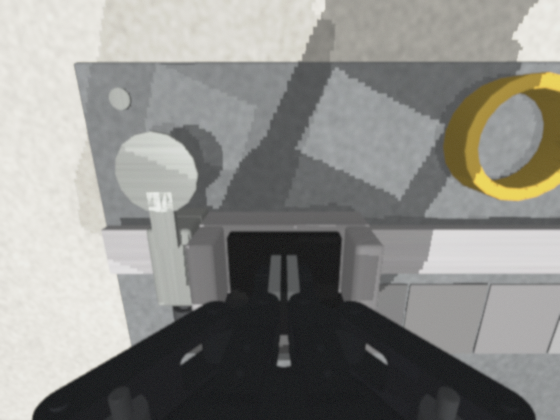

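The carriage is nearly at the disc stop: its left cheek is at x of about 190, next to the block at 185, and the disc is at (155,172). I'll keep creeping until a side force builds.

jog_arm(increments=[0,-0.0015,0,0,0,0,1,0,-0.0015,0,0,0,0,1,0,0,0,0,0,0,1,0,0,0,0,0,0,1])

```text
time: 7.75
ee_pos: [582.6, -168.3, 49.9]
eef_rot: [[-1.0, -0.022, 0.001], [-0.022, 1.0, 0.001], [-0.001, 0.001, -1.0]]
wrist_force: [-3.4, 3.4, 7.8]
finger_gap: 0.1
gripper_force: 4.3
```

jog_arm(increments=[0,-0.0015,0,0,0,0,1,0,-0.0015,0,0,0,0,1,0,0,0,0,0,0,1,0,0,0,0,0,0,1])

```text
time: 8.15
ee_pos: [583.2, -170.9, 50.1]
eef_rot: [[-1.0, -0.022, 0.002], [-0.022, 1.0, 0.002], [-0.002, 0.002, -1.0]]
wrist_force: [-1.2, 5.3, 9.1]
finger_gap: -0.0
gripper_force: 4.3
```

A 5 N side force has built up at about y=-168 to -171, the expected stop position. I'll lift straight up.

jog_arm(increments=[0,0,-0.002,0,0,0,1,0,0,-0.002,0,0,0,1,0,0,-0.002,0,0,0,1,0,0,-0.003,0,0,0,1,0,0,-0.005,0,0,0,1,0,0,-0.01,0,0,0,1,0,0,-0.03,0,0,0,1,0,0,-0.04,0,0,0,1,0,0,0,0,0,0,1,0,0,0,0,0,0,1])

```text
time: 9.15
ee_pos: [583.0, -172.4, 144.4]
eef_rot: [[-1.0, -0.022, 0.003], [-0.022, 1.0, -0.002], [-0.003, -0.002, -1.0]]
wrist_force: [0.5, -0.3, -1.1]
finger_gap: -0.3
gripper_force: 0.0
```

```bash
python3 - <<'E'
from plant import bot, optics
import pickle,cv2
c=optics.capture("wrist"); cv2.imwrite("pics/w4.png",cv2.resize(c["image"][150:300,60:300],None,fx=3,fy=3))
s=bot.sense();print(s["ee_pos"],s["wrist_force"])
E
```

```text
[ 581.90137335 -171.93895965  142.45375719] [-0.19601806 -0.04006794 -0.29715025]
```

View pics/w4.png

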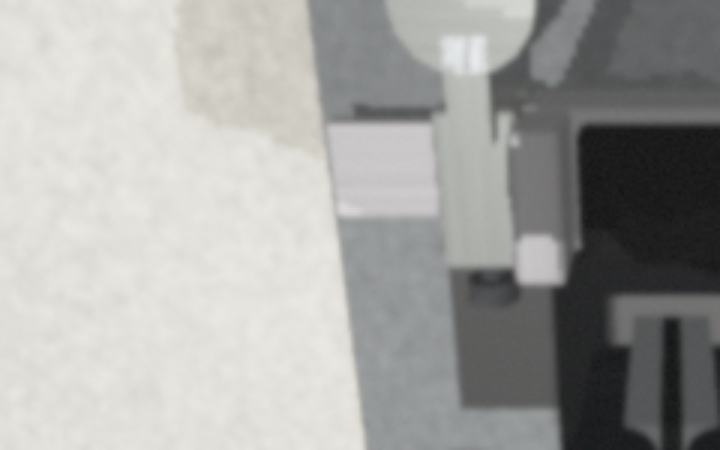

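The cheek sits next to the block, but this view leaves it unclear whether there is a small gap. I'll check it numerically.

```bash
python3 - <<'E'
from plant import bot, optics
import pickle,cv2
from h import *
c=optics.capture("wrist"); pickle.dump(c,open("w4.pkl","wb"))
im=c["image"]; cv2.imwrite("pics/w5.png",cv2.resize(im[170:260,190:370],None,fx=4.4,fy=4.4,interpolation=cv2.INTER_NEAREST))
f,R,t=cam(c); print(f,c["cx"],c["cy"],-R.T@t)
g=cv2.cvtColor(im,cv2.COLOR_BGR2GRAY)
for r in (195,205,215,225,235): print(r,g[r,200:262:1].tolist(), g[r,318:372:2].tolist())
E
```

```text
292.4555008958921 283.4367595216199 212.11138776469238 [ 502.00217509 -172.92131153  285.3979951 ]
195 [200, 198, 187, 174, 172, 176, 180, 180, 181, 181, 180, 181, 184, 183, 183, 183, 185, 184, 184, 185, 182, 176, 155, 124, 135, 170, 182, 180, 163, 134, 113, 108, 104, 102, 102, 102, 101, 102, 102, 101, 101, 101, 102, 99, 97, 91, 92, 90, 93, 103, 107, 94, 67, 43, 30, 31, 31, 30, 32, 33, 32, 32] [34, 32, 32, 42, 93, 95, 88, 92, 99, 104, 105, 107, 107, 107, 106, 119, 139, 141, 141, 142, 141, 141, 142, 140, 141, 142, 140]
205 [200, 198, 195, 182, 170, 171, 176, 178, 180, 178, 177, 176, 176, 180, 179, 179, 181, 183, 183, 179, 178, 178, 179, 180, 181, 182, 179, 163, 132, 113, 116, 119, 119, 119, 120, 120, 118, 119, 119, 118, 118, 119, 115, 113, 109, 100, 89, 87, 89, 96, 98, 77, 44, 33, 26, 30, 29, 25, 24, 26, 25, 26] [30, 31, 30, 37, 71, 90, 88, 102, 133, 144, 145, 144, 143, 143, 141, 135, 137, 138, 140, 139, 140, 141, 141, 140, 140, 141, 141]
215 [202, 201, 200, 192, 174, 166, 171, 173, 177, 177, 175, 176, 174, 175, 176, 178, 179, 181, 181, 179, 177, 177, 176, 177, 179, 178, 177, 162, 133
[... 431 characters left out ...]
46, 126, 117, 120, 120, 120, 118, 119, 120, 120, 118, 117, 118, 118, 115, 112, 107, 98, 89, 87, 90, 97, 94, 67, 41, 29, 27, 28, 28, 24, 31, 29, 24] [31, 31, 29, 45, 89, 88, 90, 120, 142, 146, 143, 144, 143, 142, 137, 112, 103, 104, 103, 101, 102, 102, 104, 105, 105, 107, 117]
235 [153, 153, 150, 145, 144, 139, 139, 154, 166, 170, 174, 174, 173, 172, 170, 172, 173, 175, 174, 174, 174, 173, 172, 172, 173, 173, 174, 174, 174, 170, 166, 177, 190, 198, 199, 198, 198, 197, 198, 197, 195, 192, 193, 188, 174, 146, 130, 107, 88, 84, 86, 89, 76, 53, 40, 35, 38, 40, 41, 40, 41, 40] [32, 30, 30, 46, 75, 86, 98, 127, 143, 146, 144, 145, 141, 140, 129, 102, 90, 90, 91, 91, 89, 94, 111, 125, 126, 125, 124]
```

View pics/w5.png

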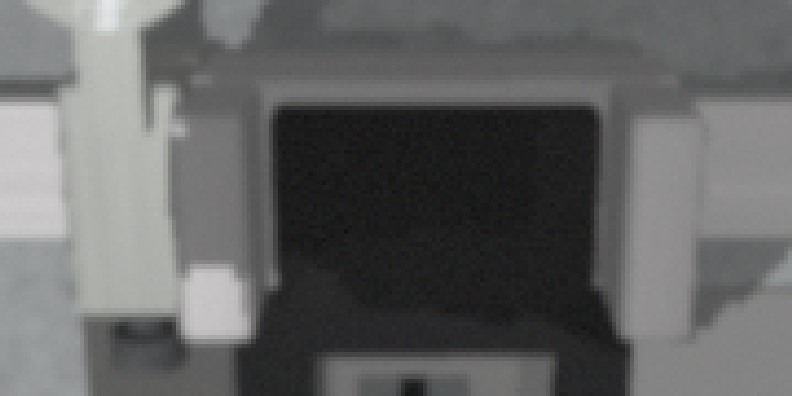

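```bash
python3 - <<'E'
import pickle
from h import *
c=pickle.load(open("w4.pkl","rb"))
a=onz(c,(203.8,215),50); b=onz(c,(228,215),66); e=onz(c,(245.5,215),66)
print("block far edge",a,"cheek outer",b,"inner",e,"expected outer-to-far 24:",b[1]-a[1],"cheek",e[1]-b[1])
E
```

```text
block far edge [ 583.91897717 -239.08710016   50.        ] cheek outer [ 577.92509696 -215.40264795   66.        ] inner [ 577.61708048 -201.52935843   66.        ] expected outer-to-far 24: 23.6844522044683 cheek 13.873289527788558
```

The distance from the cheek's outer face to the block's far edge measures 23.7 mm. Touching would give 24 mm, so the carriage is against the stop. The hand is clear of everything.

```bash
python3 -c "
from plant import bot
print(bot.hand_in())"
```

```text
the job is handed in; nothing more can be done
None
```

The carriage was slid with its pad pressed up against the disc stop (measured touching to within about 0.3 mm), the pad was released and the arm is clear; the job is handed in, but no verdict was returned.

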